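# Wipe the conveyor override key and hold it home

### The arm

A 6-joint arm with a two-finger parallel gripper is mounted at the origin on a cart in front of the work surface, level with it; the furniture and walls round the work are solid. World frame = base frame: x ahead of the robot, y to its left, z up, the work surface at z = 0. Lengths are in m, angles in rad, forces in N, time in s.
With the tool pointing down it reaches from about 0.375 to 0.9 m from the base axis. Payload 3.1 kg.
Tool frame: the origin (TCP) lies between the finger pads; the fingertips stand 17 mm ahead of it and the grasp point (between the pads) lies 2 mm behind it; z points along the fingers, y is the line along which they close (so a half turn about z gives the same grasp; the last joint's range is limited). The gripper opens to 85 mm and grips with 20 to 120 N. Pads are 22 mm wide; open, the fingers measure 114 mm over their backs; the gripper's body (76 mm by 85 mm) begins 54 mm behind the grasp point. The pads swing forward as they close: fully open they stand 13 mm farther back than shut.
Start: joints at [-1.46, 0.527, 1.433, -0, 1.181, -0.178], TCP at [0.179, -0.599, 0.248] pointing down, gripper open.
Joint ranges: [-3.08, 3.08], [-0.75, 2.2], [0.22, 2.44], [-1.43, 4.57], [0, 2.65], [-2.85, 2.85]. Speed limits (rad/s): [2.79, 2.79, 3.14, 3.14, 3.14, 3.14].

### API

Orientations are given as a rotation vector (axis times angle).
In Python, from plant import * gives the robot as it stands.
- The arm moves only by the shell command python3 -m jog 'ROWS' [FORCE]. ROWS is JSON, a list of rows, each a list of 7 numbers: the shift along the tool's x, y, z in units of 25 mm (1.0 is 25 mm), then the turn, a rotation vector about the tool's x, y, z in units of 5 degrees (1.0 is 5 degrees), then the finger opening in mm, from 0 to 85.4. A call has 1 to 20 rows; each row shifts and turns the commanded pose from where the row before left it, along the tool's axes as they then stand; what a row does not reach is not made up. A row lasts 1/12 s, in which the tool goes at most 41.7 mm and 7.16 degrees, less where a joint would pass 70% of its speed; a pose out of reach is approached as far as the arm can. A call with a number of a shift or a turn outside -1 to 1 is refused whole. A call with a gripper value outside its range is refused whole. The fingers move at their own pace and stop on an object; FORCE is the grip in N (left out, the last holds). Time passes only in rows, so rows that do not move let the fingers close. It gives the time, the measured TCP pose, the force, the opening and the grip force at its end, in the units of the state.
- state(): the state, without advancing time (a new reading comes with each control period).
- grab_frame(name): name is "side" or "top" or "wrist"; returns a dict with "frame" (400x640x3 uint8, red, green, blue), "intrinsics" (3x3 intrinsics, pixels), "k1" (the pictures are not rectified: a ray, as slopes to the right and down, at radius r is drawn at 1 + k1 r^2 times it, then the intrinsics apply), "R" (3x3) and "t" (3): a world point X has camera coordinates R X + t. Camera axes: x right, y down, z forward; pixel columns grow to the right and rows downward; lengths in m; the calibration is good to about 2 mm. A picture is of the moment at which its call begins. There is no depth.
- job_done(): hands the job in; it is judged then, once.
The state is a dict: "t": time; "q": joint angles; "qd": joint speeds; "tau": joint torques, N m; "tcp_pos": TCP position; "tcp_rot": TCP orientation; "force": force on the tool from outside, world axes, zero at the start; "moment": the same for the moment, N m; "finger_gap": opening from 0.0 (shut) to 1.0 (fully open); "gripper_force": force on a finger pad.
Only numpy, scipy, OpenCV 4.12 (cv2) and the standard library are available. Lean on these libraries where they do the work, as an engineer would, in place of code of your own. Each camera call takes 0.05 s, during which the arm holds its last target. There are 200 camera calls.

### The job

To release the garment conveyor by hand, take the orange-handled key from its stand and, keeping it upright, wipe the lint off the end of its stem by drawing it in one slow stroke along the springy felt strip from the blue-tabbed end to the plain end, pressed lightly into the felt all the way but never down to its stop. Then turn the key until its splines mesh with the socket of the override box, slide it fully home against the spring until its flange sits on the socket rim, and finish there without letting go: still gripping the key and pressing it home, because the spring would push it out; leave the other things on the counter where they are.

Things in the scene. Friction and masses are not known exactly. Their poses are not given: they have to be found in the camera images.
- override_key: loose upright steel key with flat orange handle, 0.15 kg. Origin: centre of the stem's lower end, z up the stem. Above the origin: nose 0-5 mm (tapering from 9 to 6 mm radius at the tip), splines 5-20, flange 20-25 (44 mm across), handle 31-75. Four splines along its +x, -x, +y, -y, 7 mm wide, out to 15.5 mm radius, round a core of 9 mm radius
- key_handle (a point): middle of the key's orange handle, 53 mm above the key's origin, axes as the key. The handle is 50 mm wide along x, 14 mm thick along y and 44 mm high: grip it from above across y, fingertips at least 8 mm clear of the flange
- key_stand: grey cup, fixed, 80 mm square foot, 24 mm high, round bore of 19-21 mm radius open at the top; the key hangs in it by its flange, so its stem end is 4 mm above the stand's origin. Origin at the centre of its underside
- lint_wiper: fixed aluminium tray with a sprung grey felt strip. Origin: centre of its underside, x along the strip, y across. Felt 158 mm long, 46 mm wide, its top at rest 30 mm above the origin (tray walls 16 mm). Blue tab, 22 mm high, at the +x end, plain end at -x. A full stroke takes the stem's centre from x = +50 mm or a little more to x = -50 mm or a little beyond, within 20 mm of the middle line
- felt_strip (a joint): how far the felt strip is pressed down, m: 0 at rest, stop at 0.012. Its springs give about 2 N at 0 and 500 N/m more; 0.003 to 0.007 is a good light pressure (less than 0.0015 does not wipe)
- override_box: fixed grey box, 110 mm square, 30 mm high, green and red lamps on top, a round dark socket boss in the middle, 58 mm across, its rim 45 mm above the origin (centre of the underside). Four grooves run along the box's +x, -x, +y, -y; four ribs on the diagonals, 7 mm wide, from the rim 15 mm down, 10.3 mm from the axis. About 1.3 mm clearance; the key fits in any of four quarter turns
- socket_mouth (a point): centre of the socket at its rim, 45 mm above the box's underside; axes as the box. The key is home when its origin is 20 mm below this point (flange on the rim)
- plunger (a joint): how far the sprung brass plunger in the socket is pressed down, m: 0 at rest, when its top is 12 mm below the rim. 0.008 with the key fully home; spring about 4 N at 0, 10 N at 0.008. It is reached by the nose only when the splines have meshed
- tag_gun: blue tagging gun lying at the back of the counter, 114x170x23 mm, bystander, loose
- masking_roll: roll of masking tape lying flat, 96 mm across, 25 mm high, bystander, loose
- pen_pot: dark pot of pens, 86 mm across, 174 mm high, at the back, bystander, loose
- stapler: black stapler, 41x155x47 mm, bystander, loose
- spool_red: spool of red thread, 28 mm across, 42 mm high, near the front, bystander, loose
- spool_black: spool of black thread, 28 mm across, 42 mm high, near the front, bystander, loose
Not all that is in view belongs to the job. What is shaped like the override_key but pink or red is not meant.

How it is judged:
On the way, in this order (a step that is already met when the one before it is completed fails the run):
1. held key, pressed into the felt: the stroke starts at the blue-tabbed end (contact force between the fingers and override_key above 1 N and x of override_key in the frame of lint_wiper between 0.038 and 0.062 m and y of override_key in the frame of lint_wiper between -0.022 and 0.022 m and angle between override_key's own z axis and vertical below 0.25 rad and contact force between override_key and felt_strip above 0.5 N and value of joint felt_strip above 0.0015 m), for 0.05 s.
2. held key, pressed into the felt: the stroke passes the quarter mark (contact force between the fingers and override_key above 1 N and x of override_key in the frame of lint_wiper between 0.013 and 0.037 m and y of override_key in the frame of lint_wiper between -0.022 and 0.022 m and angle between override_key's own z axis and vertical below 0.25 rad and contact force between override_key and felt_strip above 0.5 N and value of joint felt_strip above 0.0015 m), for 0.05 s.
3. held key, pressed into the felt: the stroke passes the middle (contact force between the fingers and override_key above 1 N and x of override_key in the frame of lint_wiper between -0.012 and 0.012 m and y of override_key in the frame of lint_wiper between -0.022 and 0.022 m and angle between override_key's own z axis and vertical below 0.25 rad and contact force between override_key and felt_strip above 0.5 N and value of joint felt_strip above 0.0015 m), for 0.05 s.
4. held key, pressed into the felt: the stroke passes the three-quarter mark (contact force between the fingers and override_key above 1 N and x of override_key in the frame of lint_wiper between -0.037 and -0.013 m and y of override_key in the frame of lint_wiper between -0.022 and 0.022 m and angle between override_key's own z axis and vertical below 0.25 rad and contact force between override_key and felt_strip above 0.5 N and value of joint felt_strip above 0.0015 m), for 0.05 s.
5. held key, pressed into the felt: the stroke reaches the plain end (contact force between the fingers and override_key above 1 N and x of override_key in the frame of lint_wiper between -0.062 and -0.038 m and y of override_key in the frame of lint_wiper between -0.022 and 0.022 m and angle between override_key's own z axis and vertical below 0.25 rad and contact force between override_key and felt_strip above 0.5 N and value of joint felt_strip above 0.0015 m), for 0.05 s.
6. key meshed and pressed home in the socket (contact force between the fingers and override_key above 1 N and value of joint plunger above 0.006 m and horizontal distance between override_key and socket_mouth below 0.003 m and z of override_key in the frame of socket_mouth below -0.018 m and angle between override_key's own z axis and vertical below 0.1 rad and (angle between the x axis of override_key and the x axis of override_box, either way round below 0.15 rad or angle between the x axis of override_key and the y axis of override_box, either way round below 0.15 rad)), for 0.3 s.
At the end, for the whole second after the job is handed in: The key is gripped by the fingers, upright (within 0.1 rad), centred within 3 mm of the socket, its splines within 0.15 rad of the grooves, its stem end at least 18 mm below the rim (home is 20 mm) and the plunger pressed at least 6 mm (all of step 6); the arm keeps its last pose, push and grip.
It fails at once if the felt strip was pressed down to its stop (value of joint felt_strip above 0.011 m).
It fails at once if a bystander was moved more than 30 mm (distance of any of tag_gun, masking_roll, pen_pot, stapler, spool_red, spool_black from where it was at the start of the episode above 0.03 m).
It also fails if it takes over 48 s, if anything falls off the work surface, if the arm or the gripper's body presses on something with over 40 N, if the wrist force passes 120 N, or if a joint passes its speed limit or range.

## Working session

There is one attempt and no reset: what is moved stays moved. The work goes in short steps, Python scripts to look and compute and a shell command to move; the robot and the scene stay as the last step left them, time stands still between calls to the robot, and variables do not carry over. Pictures are saved under pics/ and viewed, at most 10 in all, crops included, and the job is handed in when it is done.

```bash
mkdir -p pics; cat > h.py <<'E'
import numpy as np, cv2
from plant import *
from scipy.spatial.transform import Rotation as Ro
def dist(g): return np.array([g['k1'],0,0,0,0.])
def ray(g,uv):
    K=np.array(g['intrinsics'],float);R=np.array(g['R']);t=np.array(g['t'])
    p=cv2.undistortPoints(np.array(uv,float).reshape(-1,1,2),K,dist(g)).reshape(-1,2)
    d=np.c_[p,np.ones(len(p))]@R
    return -R.T@t,d
def plane(g,uv,z):
    c,d=ray(g,uv); return c+d*((z-c[2])/d[:,2])[:,None]
def proj(g,X):
    r=cv2.Rodrigues(np.array(g['R'],float))[0]
    return cv2.projectPoints(np.array(X,float).reshape(-1,1,3),r,np.array(g['t'],float),np.array(g['intrinsics'],float),dist(g))[0].reshape(-1,2)
def save(g,n,box=None,s=1):
    im=cv2.cvtColor(g['frame'],cv2.COLOR_RGB2BGR)
    if box: im=im[box[1]:box[3],box[0]:box[2]]
    cv2.imwrite('pics/'+n,cv2.resize(im,None,fx=s,fy=s,interpolation=cv2.INTER_CUBIC))
E
python3 - <<'E'
from h import *
import pickle
for n in ['side','top']:
    g=grab_frame(n); save(g,n+'0.png'); pickle.dump(g,open(n+'0.pkl','wb'))
    print(n,g['intrinsics'],g['k1'],-np.array(g['R']).T@g['t'])
E
```

```text
side [[437.68429246   0.         317.18152141]
 [  0.         437.68429246 197.74039269]
 [  0.           0.           1.        ]] -0.019351738564707212 [ 0.3561579  -1.11755113  0.56137442]
top [[442.24819725   0.         309.63242236]
 [  0.         442.24819725 191.72712276]
 [  0.           0.           1.        ]] -0.09758133996893507 [ 0.48556974 -0.07312825  1.39489762]
```

View pics/top0.png

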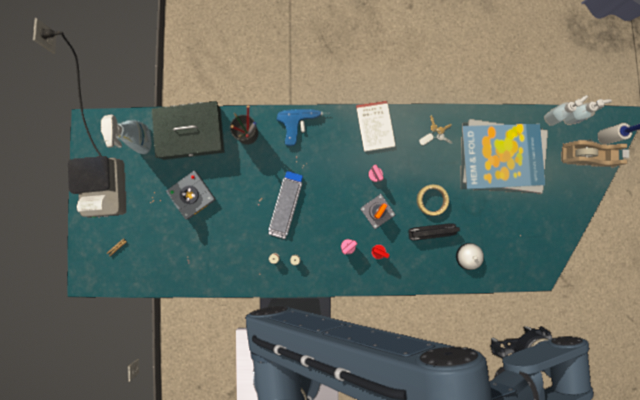

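View pics/side0.png

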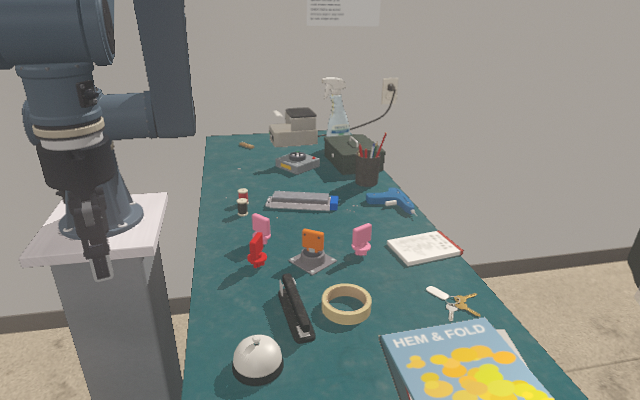

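The orange-handled key sits on the grey stand at top (377,211) / side (313,240). Things it could be mistaken for are pink at top (376,173), pink at top (349,246) and red at top (380,252). The wiper is at top (286,205) with its blue tab at (293,176), and the box is at (190,195). I choose the orange one on the stand and check it in a crop.

```bash
cat > m.py <<'E'
from h import *
import pickle
T=pickle.load(open('top0.pkl','rb'));S=pickle.load(open('side0.pkl','rb'))
def crop(g,b,s):
    im=cv2.cvtColor(g['frame'],cv2.COLOR_RGB2BGR)[b[1]:b[3],b[0]:b[2]]
    return cv2.resize(im,None,fx=s,fy=s,interpolation=cv2.INTER_CUBIC)
a=crop(T,(350,185,410,235),5);b=crop(T,(155,160,225,230),5);c=crop(T,(255,160,315,245),4);d=crop(S,(280,215,345,280),4)
W=np.zeros((600,660,3),np.uint8)
W[:250,:300]=a;W[:340,300:540-0][:350,:0]=0
W[:350,305:655]=b[:350];W[255:595,:240]=c;W[355:595,305:565]=d[:240]
cv2.imwrite('pics/crop.png',W)
def mask(g,lo,hi,box):
    h=cv2.cvtColor(g['frame'],cv2.COLOR_RGB2HSV);m=cv2.inRange(h,lo,hi);k=np.zeros_like(m);k[box[1]:box[3],box[0]:box[2]]=1
    return m*k
def rep(n,g,m,z):
    m=max(cv2.findContours(m,0,2)[0],key=cv2.contourArea)
    M=cv2.moments(m);u=[M['m10']/M['m00'],M['m01']/M['m00']]
    P=plane(g,m.reshape(-1,2),z)[:,:2]
    r=cv2.minAreaRect((P*1000).astype(np.float32))
    print(n,'px',np.round(u,1),'pt',np.round(plane(g,u,z)[0],4),'rect',np.round(r[0],1),np.round(r[1],1),round(r[2],1)); return u
o=rep('orange top',T,mask(T,(5,150,120),(18,255,255),(350,185,410,235)),.079)
o2=rep('orange side',S,mask(S,(5,150,120),(18,255,255),(290,220,340,265)),.057)
rep('tab',T,mask(T,(100,150,80),(125,255,255),(270,160,310,190)),.022)
rep('tray',T,mask(T,(0,0,90),(180,70,255),(262,170,312,243)),.025)
rep('box',T,mask(T,(0,0,75),(180,70,255),(165,165,220,222)),.03)
rep('stand',T,mask(T,(0,0,60),(180,70,255),(355,190,400,232)),.0)
c1,d1=ray(T,o);c2,d2=ray(S,o2);d1=d1[0];d2=d2[0]
s=np.linalg.lstsq(np.c_[d1,-d2],c2-c1,rcond=None)[0];print(c1+d1*s[0],c2+d2*s[1])
E
python3 m.py
```

```text
orange top px [380.2 210.9] pt [ 0.5144 -0.289   0.079 ] rect [ 515.  -289.3] [18.  50.8] 56.8
orange side px [312.9 239.5] pt [ 0.5171 -0.2938  0.057 ] rect [ 517.6 -296.1] [98.7 45.7] 80.3
tab px [293.5 175.6] pt [ 0.6285 -0.0298  0.022 ] rect [628.5 -30. ] [54.5 21.9] 73.3
tray px [284.1 207.8] pt [5.284e-01 3.000e-04 2.500e-02] rect [528.1   0.6] [ 63.2 184.7] 73.2
box px [189.6 194.4] pt [0.573  0.2943 0.03  ] rect [572.7 295.1] [114.3 114.1] 34.4
stand px [377.3 210.9] pt [ 0.5159 -0.2929  0.    ] rect [ 516.1 -292.9] [84.5 84. ] 33.8
[ 0.51485057 -0.29271095  0.056441  ] [ 0.51724275 -0.29310657  0.05655824]
```

View pics/crop.png

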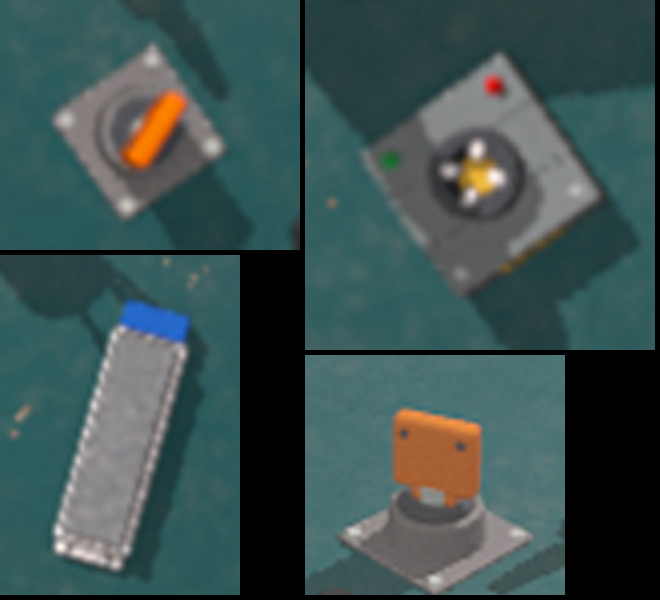

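```bash
cat >> h.py <<'E'
def yaw(): # angle of tool y in world, deg; and R
    s=state();R=Ro.from_rotvec(s['tcp_rot']).as_matrix()
    return s,R,np.degrees(np.arctan2(R[1,1],R[0,1]))
def plan(P,ya=None):
    s,R,a=yaw()
    print('t',round(s['t'],2),'tcp',np.round(s['tcp_pos'],4),'toolY',round(a,2),'q6',round(s['q'][5],3),'tilt',np.round(R[:,2],3),'gap',round(s['finger_gap'],3),'gf',round(s['gripper_force'],1),'F',np.round(s['force'],1))
    d=R.T@(np.array(P)-s['tcp_pos'])/0.025
    print('shift units',np.round(d,3))
    if ya is not None:
        e=(ya-a+90)%180-90; print('turn units about tool z (down):',round(-e/5,3))
E
python3 - <<'E'
from h import *
plan([.516,-.292,.20],56.8)
E
```

```text
t 0.1 tcp [ 0.1785 -0.5983  0.2474] toolY -73.4 q6 -0.178 tilt [-0.     0.002 -1.   ] gap 0.994 gf 0.0 F [-0.4  0.3 -0.1]
shift units [16.436 -7.882  1.918]
turn units about tool z (down): 9.96
```

```bash
python3 -m jog '[[0.82,-0.39,0.1,0,0,0,85],[0.82,-0.39,0.1,0,0,0,85],[0.82,-0.39,0.1,0,0,0,85],[0.82,-0.39,0.1,0,0,0,85],[0.82,-0.39,0.1,0,0,0,85],[0.82,-0.39,0.1,0,0,0,85],[0.82,-0.39,0.1,0,0,0,85],[0.82,-0.39,0.1,0,0,0,85],[0.82,-0.39,0.1,0,0,0,85],[0.82,-0.39,0.1,0,0,0,85],[0.82,-0.39,0.1,0,0,0,85],[0.82,-0.39,0.1,0,0,0,85],[0.82,-0.39,0.1,0,0,0,85],[0.82,-0.39,0.1,0,0,0,85],[0.82,-0.39,0.1,0,0,0,85],[0.82,-0.39,0.1,0,0,0,85],[0.82,-0.39,0.1,0,0,0,85],[0.82,-0.39,0.1,0,0,0,85],[0.82,-0.39,0.1,0,0,0,85],[0.82,-0.39,0.1,0,0,0,85]]'
python3 -m jog '[[0,0,0,0,0,1,85],[0,0,0,0,0,1,85],[0,0,0,0,0,1,85],[0,0,0,0,0,1,85],[0,0,0,0,0,1,85],[0,0,0,0,0,1,85],[0,0,0,0,0,1,85],[0,0,0,0,0,1,85],[0,0,0,0,0,1,85],[0,0,0,0,0,1,85],[0,0,0,0,0,0,85],[0,0,0,0,0,0,85]]'
python3 - <<'E'
from h import *
plan([.516,-.292,.16],56.8)
g=grab_frame('wrist');save(g,'w1.png')
h=cv2.cvtColor(g['frame'],cv2.COLOR_RGB2HSV);m=cv2.inRange(h,(5,150,100),(18,255,255))
c=max(cv2.findContours(m,0,2)[0],key=cv2.contourArea)
print(cv2.boundingRect(c), 'cam',-np.array(g['R']).T@g['t'])
P=plane(g,c.reshape(-1,2),.079)[:,:2]*1000;print(cv2.minAreaRect(P.astype(np.float32)))
E
```

```text
t: 1.77
tcp_pos: [0.5163, -0.2938, 0.1977]
tcp_rot: [-3.108, -0.454, 0.001]
force: [-0.3, 0.6, 0.3]
finger_gap: 0.996
gripper_force: 0.0
t: 2.77
tcp_pos: [0.5156, -0.2947, 0.1979]
tcp_rot: [-3.01, 0.899, 0.001]
force: [0.3, -0.6, -0.2]
finger_gap: 0.996
gripper_force: 0.0
t 2.77 tcp [ 0.5156 -0.2947  0.1979] toolY -123.27 q6 1.444 tilt [-0.001  0.001 -1.   ] gap 0.996 gf 0.0 F [ 0.3 -0.6 -0.2]
shift units [-0.045 -0.1    1.518]
turn units about tool z (down): -0.014
(309, 163, 18, 67) cam [ 0.57932409 -0.33546287  0.32410169]
((520.27880859375, -293.1168212890625), (13.543269157409668, 54.46648406982422), 56.067787170410156)
```

View pics/w1.png

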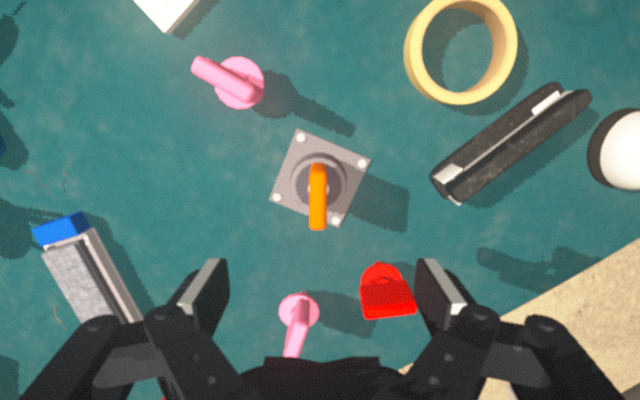

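The wrist view shows the orange handle upright on its stand at (318,197). It is aligned with the tool, and its neighbours (pink at (228,80), red at (387,290), stapler at (505,145)) are clear of the fingers. Next I descend and grip.

```bash
python3 - <<'E'
from h import *
plan([.5173,-.2925,.058],56.4)
E
python3 -m jog '[[-0.05,-0.1,0.6,0,0,-0.1,60],[-0.03,-0.02,0.6,0,0,0,60],[0,0,0.6,0,0,0,60],[0,0,0.6,0,0,0,60],[0,0,0.6,0,0,0,60],[0,0,0.6,0,0,0,60],[0,0,0.5,0,0,0,60],[0,0,0.5,0,0,0,60],[0,0,0.5,0,0,0,60],[0,0,0.5,0,0,0,60],[0,0,0,0,0,0,60],[0,0,0,0,0,0,60]]'
python3 - <<'E'
from h import *
plan([.5173,-.2925,.058],56.4)
E
```

```text
t 2.82 tcp [ 0.5157 -0.2948  0.198 ] toolY -123.28 q6 1.444 tilt [-0.  0. -1.] gap 0.997 gf 0.0 F [0.  0.2 0. ]
shift units [ 0.009 -0.111  5.602]
turn units about tool z (down): 0.065
t: 3.82
tcp_pos: [0.5154, -0.291, 0.0574]
tcp_rot: [-3.012, 0.889, 0.003]
force: [-0.3, -0.2, 0.2]
finger_gap: 0.705
gripper_force: 0.0
t 3.82 tcp [ 0.5154 -0.291   0.0574] toolY -122.88 q6 1.442 tilt [-0.001  0.001 -1.   ] gap 0.705 gf 0.0 F [-0.3 -0.2  0.2]
shift units [ 0.097  0.011 -0.023]
turn units about tool z (down): 0.143
```

```bash
python3 -m jog '[[0.1,0,0,0,0,0.14,45],[0,0,0,0,0,0,30],[0,0,0,0,0,0,14],[0,0,0,0,0,0,5],[0,0,0,0,0,0,0],[0,0,0,0,0,0,0],[0,0,0,0,0,0,0],[0,0,0,0,0,0,0],[0,0,0,0,0,0,0],[0,0,0,0,0,0,0]]' 80
python3 - <<'E'
from h import *
plan([.5173,-.2925,.058],56.4)
E
```

```text
t: 4.65
tcp_pos: [0.5184, -0.293, 0.0592]
tcp_rot: [3.007, -0.908, 0.002]
force: [0.2, -0.4, 6.5]
finger_gap: 0.151
gripper_force: 77.9
t 4.65 tcp [ 0.5184 -0.293   0.0592] toolY -123.6 q6 1.455 tilt [ 0.001 -0.001 -1.   ] gap 0.151 gf 77.9 F [ 0.2 -0.4  6.5]
shift units [-0.046  0.008  0.047]
turn units about tool z (down): 0.001
```

```bash
python3 -m jog '[[0,0,-0.4,0,0,0,0],[0,0,-0.4,0,0,0,0],[0,0,-0.6,0,0,0,0],[0,0,-0.6,0,0,0,0],[0,0,-0.6,0,0,0,0],[0,0,-0.6,0,0,0,0],[0,0,-0.6,0,0,0,0],[0,0,-0.6,0,0,0,0],[0,0,0,0,0,0,0],[0,0,0,0,0,0,0]]'
python3 - <<'E'
from h import *
plan([.5173+.015,-.2925+.22,.15])
g=grab_frame('side');save(g,'s2.png',(230,120,430,270),4)
print('side calc',proj(g,[.5184,-.293,.105]))
E
```

```text
t: 5.48
tcp_pos: [0.5181, -0.2928, 0.1693]
tcp_rot: [3.007, -0.908, 0.003]
force: [0.6, -0.4, -2.0]
finger_gap: 0.152
gripper_force: 77.8
t 5.48 tcp [ 0.5181 -0.2928  0.1693] toolY -123.59 q6 1.455 tilt [ 0.002 -0.001 -1.   ] gap 0.152 gf 77.8 F [ 0.6 -0.4 -2. ]
shift units [-4.405 -7.655  0.762]
side calc [[313.52571231 220.27812647]]
```

View pics/s2.png

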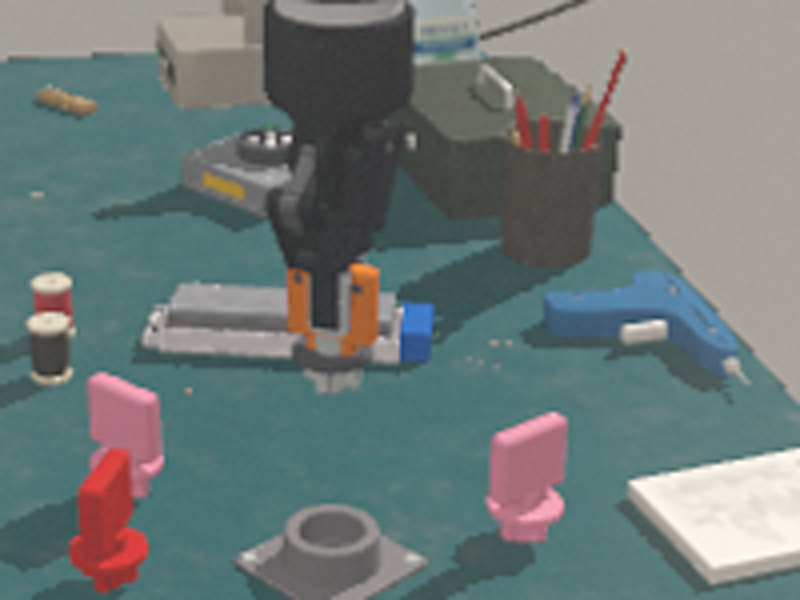

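The key is held upright, with its stem end at about (337,390) in the crop, where predicted. Next I go to the blue end of the felt.

```bash
python3 - <<'E'
from h import *
plan([.5785,-.0147,.12])
E
```

```text
t 5.53 tcp [ 0.5176 -0.2924  0.1683] toolY -123.59 q6 1.455 tilt [-0.  0. -1.] gap 0.153 gf 77.8 F [-0.9  0.3 -1. ]
shift units [ -4.114 -10.6     1.933]
```

```bash
python3 -m jog '[[-0.3,-0.7,0,0,0,0,0],[-0.3,-0.7,0,0,0,0,0],[-0.3,-0.8,0,0,0,0,0],[-0.3,-0.8,0,0,0,0,0],[-0.3,-0.8,0,0,0,0,0],[-0.3,-0.8,0,0,0,0,0],[-0.3,-0.8,0,0,0,0,0],[-0.3,-0.8,0,0,0,0,0],[-0.3,-0.8,0,0,0,0,0],[-0.3,-0.8,0,0,0,0,0],[-0.3,-0.7,0.2,0,0,0,0],[-0.3,-0.7,0.3,0,0,0,0],[-0.3,-0.7,0.4,0,0,0,0],[-0.2,-0.5,0.5,0,0,0,0],[0,0,0.5,0,0,0,0],[0,0,0,0,0,0,0],[0,0,0,0,0,0,0]]'
python3 - <<'E'
from h import *
plan([.5785,-.0147,.0865])
g=grab_frame('top');save(g,'t3.png',(240,140,340,260),5)
g=grab_frame('side');f=g['frame']
im=cv2.cvtColor(f,cv2.COLOR_RGB2BGR)[130:230,250:380]
s=state()['tcp_pos']-np.array([0,0,.0552]);print('origin px',(proj(g,s)-[250,130])*6)
cv2.imwrite('pics/s3.png',cv2.resize(im,None,fx=6,fy=6,interpolation=cv2.INTER_CUBIC))
E
```

```text
t: 6.95
tcp_pos: [0.5752, -0.0191, 0.1191]
tcp_rot: [3.007, -0.907, -0.006]
force: [-0.3, -0.1, -1.3]
finger_gap: 0.158
gripper_force: 78.0
t 6.95 tcp [ 0.5752 -0.0191  0.1191] toolY -123.58 q6 1.93 tilt [-0.004  0.001 -1.   ] gap 0.158 gf 78.0 F [-0.3 -0.1 -1.3]
shift units [ 0.016 -0.222  1.305]
origin px [[391.97988342 330.14135612]]
```

View pics/s3.png

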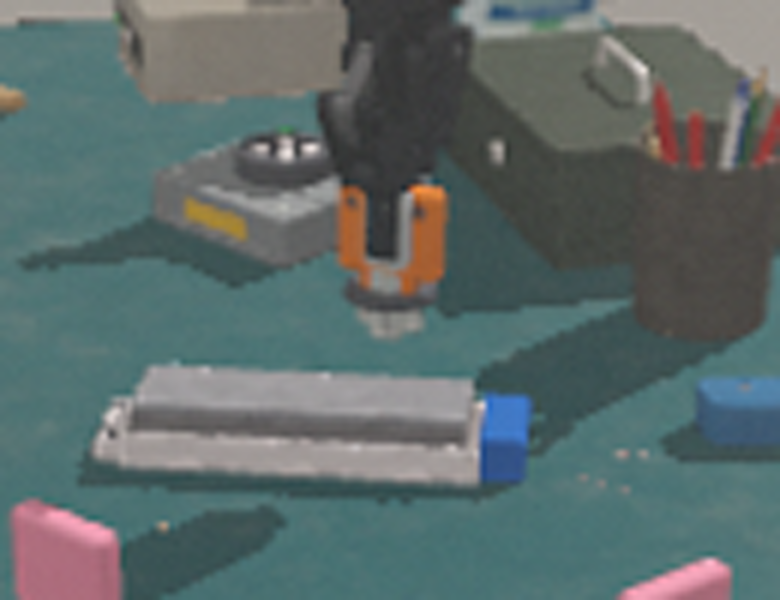

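```bash
python3 - <<'E'
from h import *
import pickle
g=pickle.load(open('side0.pkl','rb'))
uv=np.array([[147,368],[474,380],[472,408],[136,401]])/6+[250,130]
P=plane(g,uv,.03);print(np.round(P,4),P.mean(0))
c=P.mean(0)
d=P[1]+P[2]-P[0]-P[3];print(np.degrees(np.arctan2(d[1],d[0])),np.linalg.norm(d)/2)
T=pickle.load(open('top0.pkl','rb'))
# top: felt corners from 4x crop(255,160), crop pasted at y=255
uv=np.array([[122,326],[185,342],[128,549],[62,532]],float);uv[:,1]-=255;uv=uv/4+[255,160]
P=plane(T,uv,.03);print(np.round(P,4),P.mean(0))
plan([.5785,-.0147,.0865])
E
```

```text
[[ 0.467   0.0347  0.03  ]
 [ 0.6196 -0.006   0.03  ]
 [ 0.6118 -0.0362  0.03  ]
 [ 0.4578 -0.0013  0.03  ]] [ 0.53902457 -0.00222008  0.03      ]
-13.86073382457307 0.15790381697014721
[[ 0.6214 -0.0051  0.03  ]
 [ 0.6084 -0.0538  0.03  ]
 [ 0.4491 -0.0084  0.03  ]
 [ 0.4627  0.0424  0.03  ]] [ 0.53543653 -0.00623028  0.03      ]
t 7.05 tcp [ 0.5764 -0.0199  0.1207] toolY -123.63 q6 1.93 tilt [-0. -0. -1.] gap 0.153 gf 78.0 F [-0.4 -0.2 -1.6]
shift units [-0.045 -0.218  1.366]
```

```bash
python3 -m jog '[[0.14,-0.14,0,0,0,0,0],[0.14,-0.14,0.2,0,0,0,0],[0,0,0.3,0,0,0,0],[0,0,0.3,0,0,0,0],[0,0,0.2,0,0,0,0],[0,0,0.2,0,0,0,0],[0,0,0.15,0,0,0,0],[0,0,0.1,0,0,0,0],[0,0,0.05,0,0,0,0],[0,0,0.05,0,0,0,0],[0,0,0,0,0,0,0],[0,0,0,0,0,0,0],[0,0,0,0,0,0,0]]'
python3 - <<'E'
from h import *
plan([.5859,-.0178,.0802])
E
```

```text
t: 8.13
tcp_pos: [0.5856, -0.0173, 0.0823]
tcp_rot: [3.007, -0.908, -0.001]
force: [-2.0, -0.1, 1.1]
finger_gap: 0.154
gripper_force: 78.3
t 8.13 tcp [ 0.5856 -0.0173  0.0823] toolY -123.59 q6 1.937 tilt [-0.001  0.    -1.   ] gap 0.154 gf 78.3 F [-2.  -0.1  1.1]
shift units [0.02  0.009 0.083]
```

```bash
python3 -m jog '[[0,0,0.05,0,0,0,0],[0,0,0.05,0,0,0,0],[0,0,0,0,0,0,0],[0,0,0,0,0,0,0]]'
python3 - <<'E'
from h import *
plan([.4845,.0122,.0798])
E
python3 -m jog '[[0,0,0,0,0,0,0]]' |grep -E 'force|pos'; python3 -m jog '[[0,0,0,0,0,0,0]]' |grep -E 'force|pos'
```

```text
t: 8.47
tcp_pos: [0.5859, -0.0173, 0.0796]
tcp_rot: [3.008, -0.908, -0.001]
force: [-2.7, -0.3, 3.4]
finger_gap: 0.154
gripper_force: 78.5
t 8.47 tcp [ 0.5859 -0.0173  0.0796] toolY -123.6 q6 1.937 tilt [-0.  0. -1.] gap 0.154 gf 78.5 F [-2.7 -0.3  3.4]
shift units [-4.032  1.26  -0.007]
tcp_pos: [0.5859, -0.0173, 0.0796]
force: [-2.2, 0.6, 2.9]
gripper_force: 78.5
tcp_pos: [0.5859, -0.0173, 0.0796]
force: [-2.6, 0.4, 2.4]
gripper_force: 78.5
```

```bash
python3 -m jog '[[-0.1,0.03,0,0,0,0,0],[-0.1,0.03,0,0,0,0,0],[-0.1,0.03,0,0,0,0,0],[-0.1,0.03,0,0,0,0,0],[-0.1,0.03,0,0,0,0,0],[-0.1,0.03,0,0,0,0,0],[-0.1,0.03,0,0,0,0,0],[-0.1,0.03,0,0,0,0,0],[-0.1,0.03,0,0,0,0,0],[-0.1,0.03,0,0,0,0,0],[-0.1,0.03,0,0,0,0,0],[-0.1,0.03,0,0,0,0,0],[-0.1,0.03,0,0,0,0,0],[-0.1,0.03,0,0,0,0,0],[-0.1,0.03,0,0,0,0,0],[-0.1,0.03,0,0,0,0,0],[-0.1,0.03,0,0,0,0,0],[-0.1,0.03,0,0,0,0,0],[-0.1,0.03,0,0,0,0,0],[-0.1,0.03,0,0,0,0,0]]'
python3 - <<'E'
from h import *
plan([.4845,.0122,.0798])
E
```

```text
t: 10.3
tcp_pos: [0.5359, -0.0021, 0.0796]
tcp_rot: [-3.008, 0.908, -0.0]
force: [2.5, -1.2, 4.9]
finger_gap: 0.152
gripper_force: 78.5
t 10.3 tcp [ 0.5359 -0.0021  0.0796] toolY -123.59 q6 1.944 tilt [ 0. -0. -1.] gap 0.152 gf 78.5 F [ 2.5 -1.2  4.9]
shift units [-2.03   0.659 -0.01 ]
```

```bash
python3 -m jog '[[-0.1,0.03,0,0,0,0,0],[-0.1,0.03,0,0,0,0,0],[-0.1,0.03,0,0,0,0,0],[-0.1,0.03,0,0,0,0,0],[-0.1,0.03,0,0,0,0,0],[-0.1,0.03,0,0,0,0,0],[-0.1,0.03,0,0,0,0,0],[-0.1,0.03,0,0,0,0,0],[-0.1,0.03,0,0,0,0,0],[-0.1,0.03,0,0,0,0,0],[-0.1,0.03,0,0,0,0,0],[-0.1,0.03,0,0,0,0,0],[-0.1,0.03,0,0,0,0,0],[-0.1,0.03,0,0,0,0,0],[-0.1,0.03,0,0,0,0,0],[-0.1,0.03,0,0,0,0,0],[-0.1,0.03,0,0,0,0,0],[-0.1,0.03,0,0,0,0,0],[-0.1,0.03,0,0,0,0,0],[-0.1,0.03,0,0,0,0,0]]'
python3 -m jog '[[-0.1,0.03,0,0,0,0,0],[0,0,0,0,0,0,0],[0,0,0,0,0,0,0]]' 
python3 -m jog '[[0,0,-0.2,0,0,0,0],[0,0,-0.3,0,0,0,0],[0,0,-0.5,0,0,0,0],[0,0,-0.6,0,0,0,0],[0,0,-0.6,0,0,0,0],[0,0,-0.6,0,0,0,0],[0,0,-0.6,0,0,0,0],[0,0,-0.6,0,0,0,0],[0,0,0,0,0,0,0],[0,0,0,0,0,0,0]]'
python3 - <<'E'
from h import *
plan([.572,.2945,.17],34.4-90)
E
```

```text
t: 11.97
tcp_pos: [0.4859, 0.013, 0.0796]
tcp_rot: [3.008, -0.908, -0.0]
force: [3.5, -0.8, 2.6]
finger_gap: 0.15
gripper_force: 78.5
t: 12.22
tcp_pos: [0.4827, 0.014, 0.0794]
tcp_rot: [3.007, -0.908, -0.003]
force: [1.2, -0.4, 2.2]
finger_gap: 0.155
gripper_force: 78.5
t: 13.05
tcp_pos: [0.4827, 0.014, 0.1798]
tcp_rot: [3.008, -0.908, -0.002]
force: [0.0, -0.0, -1.1]
finger_gap: 0.155
gripper_force: 78.0
t 13.05 tcp [0.4827 0.014  0.1798] toolY -123.59 q6 1.954 tilt [-0.001  0.    -1.   ] gap 0.155 gf 78.0 F [ 0.  -0.  -1.1]
shift units [ -3.231 -11.324   0.389]
turn units about tool z (down): -13.598
```

```bash
python3 -m jog '[[0,0,0,0,0,-1,0],[0,0,0,0,0,-1,0],[0,0,0,0,0,-1,0],[0,0,0,0,0,-1,0],[0,0,0,0,0,-1,0],[0,0,0,0,0,-1,0],[0,0,0,0,0,-1,0],[0,0,0,0,0,-1,0],[0,0,0,0,0,-1,0],[0,0,0,0,0,-1,0],[0,0,0,0,0,-1,0],[0,0,0,0,0,-1,0],[0,0,0,0,0,-1,0],[0,0,0,0,0,-0.6,0],[0,0,0,0,0,0,0]]'
python3 - <<'E'
from h import *
plan([.498,.243,.18],34.4-90)
E
```

```text
t: 14.3
tcp_pos: [0.482, 0.014, 0.1781]
tcp_rot: [-2.998, -0.93, 0.006]
force: [-0.1, 0.5, -1.1]
finger_gap: 0.152
gripper_force: 77.9
t 14.3 tcp [0.482  0.014  0.1781] toolY -55.55 q6 0.766 tilt [-0.005  0.001 -1.   ] gap 0.152 gf 77.9 F [-0.1  0.5 -1.1]
shift units [ 5.708 -7.191 -0.07 ]
turn units about tool z (down): 0.01
```

```bash
python3 -m jog '[[0.5,-0.6,0,0,0,0,0],[0.5,-0.6,0,0,0,0,0],[0.5,-0.6,0,0,0,0,0],[0.5,-0.6,0,0,0,0,0],[0.5,-0.6,0,0,0,0,0],[0.5,-0.6,0,0,0,0,0],[0.5,-0.6,0,0,0,0,0],[0.5,-0.6,0,0,0,0,0],[0.5,-0.6,0,0,0,0,0],[0.5,-0.6,0,0,0,0,0],[0.5,-0.6,0,0,0,0,0],[0.2,-0.6,0,0,0,0,0],[0,0,0,0,0,0,0],[0,0,0,0,0,0,0]]'
python3 - <<'E'
from h import *
import pickle
plan([.572,.2945,.17],34.4-90)
g=grab_frame('wrist');pickle.dump(g,open('w4.pkl','wb'));save(g,'w4.png')
print(proj(g,[.572,.2945,.045]),'cam',-np.array(g['R']).T@g['t'],g['intrinsics'][0],g['k1'])
E
```

```text
t: 15.47
tcp_pos: [0.4982, 0.243, 0.1784]
tcp_rot: [3.001, 0.93, -0.005]
force: [0.1, -0.9, -1.5]
finger_gap: 0.155
gripper_force: 78.1
t 15.47 tcp [0.4982 0.243  0.1784] toolY -55.55 q6 1.222 tilt [-0.003 -0.001 -1.   ] gap 0.155 gf 78.1 F [ 0.1 -0.9 -1.5]
shift units [ 3.601 -0.027  0.324]
turn units about tool z (down): 0.011
[[320.98328009  82.57202784]] cam [0.56132633 0.28703286 0.30434896] [323.40040855   0.         321.40237455] -0.06692814185738472
```

View pics/w4.png

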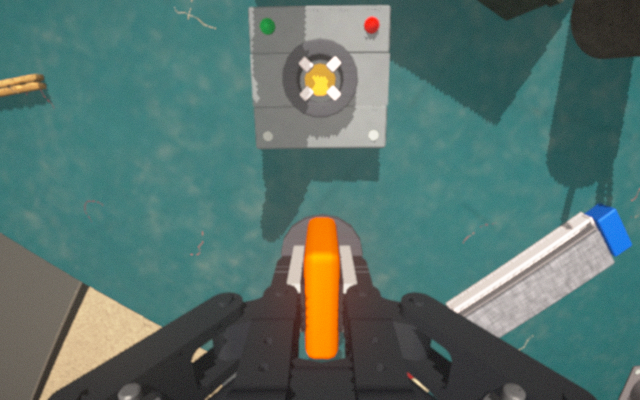

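The wrist view shows the socket centre at about (321,80), white ribs on the diagonals of the box, and the held orange handle between rows 218 and 357 around column 321. I'll measure both in this one image.

```bash
cat > m2.py <<'E'
from h import *
import pickle
g=pickle.load(open('w4.pkl','rb'));f=g['frame'];hsv=cv2.cvtColor(f,cv2.COLOR_RGB2HSV)
s,R,a=yaw();T=np.array(s['tcp_pos'])
def tool(P): return np.round(((P-T)@R)*1000,2)
# ribs
m=cv2.inRange(hsv,(0,0,185),(180,60,255));m[:50]=0;m[110:]=0;m[:,:290]=0;m[:,355:]=0
n,l,st,ce=cv2.connectedComponentsWithStats(m)
k=[i for i in range(1,n) if st[i,4]>20]
P=plane(g,ce[k],.045);print('ribs px',np.round(ce[k],1).tolist(),'tool',tool(P).tolist())
print('rib centre tool',tool(P.mean(0)),'world',P.mean(0))
v=P-P.mean(0);print('rib ang-45 mod90',np.round((np.degrees(np.arctan2(v[:,1],v[:,0]))-45)%90,1))
# boss: dark
m=cv2.inRange(hsv,(0,0,0),(180,255,92));m[:30]=0;m[130:]=0;m[:,:275]=0;m[:,365:]=0
# box top
b=cv2.inRange(hsv,(0,0,60),(180,40,255));b[165:]=0;b[:,:230]=0;b[:,410:]=0
c=max(cv2.findContours(b,0,2)[0],key=cv2.contourArea);Q=plane(g,c.reshape(-1,2),.03)
r=cv2.minAreaRect((Q[:,:2]*1000).astype(np.float32));print('box',r)
# plunger
y=cv2.inRange(hsv,(18,120,120),(32,255,255));y[130:]=0
M=cv2.moments(y);u=[M['m10']/M['m00'],M['m01']/M['m00']];print('plunger',u,tool(plane(g,u,.033)))
# key
o=cv2.inRange(hsv,(5,150,100),(18,255,255));o[:190]=0
rows=np.where(o.any(1))[0];print('orange rows',rows.min(),rows.max())
for rr in (270,290,310,330,345):
    cs=np.where(o[rr])[0];print(rr,cs.min(),cs.max(),tool(plane(g,[[ (cs.min()+cs.max())/2,rr]],.123+.075)))
zo=T[2]-.0552
print('back top',tool(plane(g,[[320,rows.max()+.5]],zo+.075)),'front low',tool(plane(g,[[321,rows.min()-.5]],zo+.031)))
for z in (.025,.02): print('flange front',tool(plane(g,[[322,215]],zo+z)))
save(g,'w4c.png',(270,30,370,240),2.8)
E
python3 m2.py
```

```text
ribs px [[333.4, 63.5], [305.8, 64.0], [306.2, 93.2], [333.7, 92.7]] tool [[104.11, 7.94, 133.3], [103.72, -12.81, 133.31], [82.63, -12.67, 133.37], [83.0, 8.34, 133.36]]
rib centre tool [ 93.37  -2.3  133.33] world [0.5739479 0.2969469 0.045    ]
rib ang-45 mod90 [35.8 34.8 35.4 35.1]
box ((573.971435546875, 296.858642578125), (110.57220458984375, 111.35685729980469), 35.21601867675781)
plunger [256.29383886255926, 79.68601895734596] [[ 93.43 -52.83 145.36]]
orange rows 217 358
270 303 339 [[ 16.8   -1.36 -19.46]]
290 304 339 [[  8.22  -1.17 -19.44]]
310 305 338 [[ -0.81  -1.16 -19.41]]
330 305 338 [[-10.33  -1.16 -19.39]]
345 305 337 [[-17.83  -1.36 -19.37]]
back top [[-24.51  -1.77 -19.73]] front low [[22.03 -1.36 24.14]]
flange front [[20.66 -0.85 30.14]]
flange front [[18.87 -0.83 35.15]]
```

View pics/w4c.png

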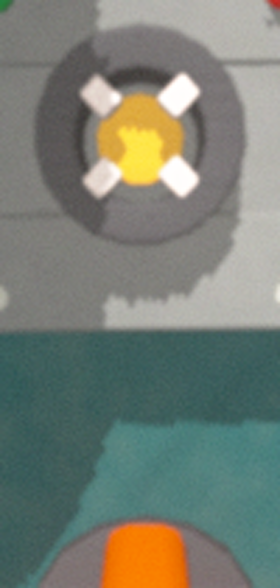

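```bash
python3 -m jog '[[0.4,-0.01,0,0,0,-0.15,0],[0.4,-0.01,0,0,0,0,0],[0.4,-0.01,0,0,0,0,0],[0.4,-0.01,0,0,0,0,0],[0.4,0,0,0,0,0,0],[0.4,0,0,0,0,0,0],[0.4,0,0,0,0,0,0],[0.4,0,0,0,0,0,0],[0.4,0,0.5,0,0,0,0],[0.23,0,0.5,0,0,0,0],[0,0,0.5,0,0,0,0],[0,0,0.5,0,0,0,0],[0,0,0.4,0,0,0,0],[0,0,0,0,0,0,0],[0,0,0,0,0,0,0],[0,0,0,0,0,0,0]]'
python3 - <<'E'
from h import *
import pickle
plan([.574,.297,.10],35.2-90)
out=[]
for n,X in (('side',0),('wrist',0)):
    g=grab_frame(n);pickle.dump(g,open(n+'5.pkl','wb'))
    u=proj(g,[.574,.297,.05])[0].astype(int);print(n,u)
    r=(60,45) if n=='side' else (110,90)
    im=cv2.cvtColor(g['frame'],cv2.COLOR_RGB2BGR)[max(0,u[1]-r[1]):u[1]+r[1],u[0]-r[0]:u[0]+r[0]]
    im=cv2.resize(im,(400,int(im.shape[0]*400/im.shape[1])),interpolation=cv2.INTER_CUBIC);out.append(im)
    print(n,'origin',max(0,u[1]-r[1]),u[0]-r[0],'scale',400/(2*r[0]))
h=min(o.shape[0] for o in out);cv2.imwrite('pics/c5.png',np.hstack([o[:h] for o in out]))
E
```

```text
t: 16.85
tcp_pos: [0.5774, 0.2985, 0.1198]
tcp_rot: [2.995, 0.949, 0.001]
force: [1.0, 0.3, -0.4]
finger_gap: 0.156
gripper_force: 78.1
t 16.85 tcp [0.5774 0.2985 0.1198] toolY -54.85 q6 1.263 tilt [ 0.  0. -1.] gap 0.156 gf 78.1 F [ 1.   0.3 -0.4]
shift units [-0.147 -0.029  0.792]
turn units about tool z (down): -0.01
side [296 152]
side origin 107 236 scale 3.3333333333333335
wrist [320 229]
wrist origin 139 210 scale 1.8181818181818181
```

View pics/c5.png

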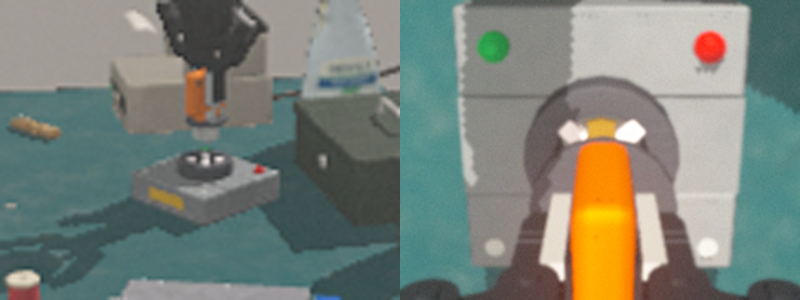

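The side crop shows the key stem at about column 208, above the boss at about 205. The wrist crop shows the handle at about 603, between the ribs at 571 and 631. It is centred within about a pixel, so I descend gently.

```bash
python3 -m jog '[[0,0,0.2,0,0,0,0],[0,0,0.2,0,0,0,0],[0,0,0.2,0,0,0,0],[0,0,0.1,0,0,0,0],[0,0,0.1,0,0,0,0],[0,0,0.06,0,0,0,0],[0,0,0.06,0,0,0,0],[0,0,0.06,0,0,0,0],[0,0,0.06,0,0,0,0],[0,0,0,0,0,0,0],[0,0,0,0,0,0,0]]'
```

```text
t: 17.87
tcp_pos: [0.5771, 0.2985, 0.0934]
tcp_rot: [-2.995, -0.949, 0.001]
force: [0.4, -0.2, -1.6]
finger_gap: 0.154
gripper_force: 78.0
```

```bash
python3 -m jog '[[0,0,0.06,0,0,0,0],[0,0,0.06,0,0,0,0],[0,0,0,0,0,0,0],[0,0,0,0,0,0,0]]'; python3 -m jog '[[0,0,0.06,0,0,0,0],[0,0,0.06,0,0,0,0],[0,0,0,0,0,0,0],[0,0,0,0,0,0,0]]'
```

```text
t: 18.2
tcp_pos: [0.5771, 0.2985, 0.0903]
tcp_rot: [-2.995, -0.949, 0.001]
force: [-0.9, -0.1, -1.6]
finger_gap: 0.155
gripper_force: 78.1
t: 18.53
tcp_pos: [0.5771, 0.2986, 0.0878]
tcp_rot: [-2.995, -0.949, 0.001]
force: [-2.4, -0.8, 2.6]
finger_gap: 0.152
gripper_force: 78.7
```

Contact came exactly where the plunger is expected, so the splines have meshed. I continue to home.

```bash
python3 -m jog '[[0,0,0.06,0,0,0,0],[0,0,0.06,0,0,0,0],[0,0,0,0,0,0,0],[0,0,0,0,0,0,0]]'; python3 -m jog '[[0,0,0.06,0,0,0,0],[0,0,0.06,0,0,0,0],[0,0,0,0,0,0,0],[0,0,0,0,0,0,0]]';  python3 -m jog '[[0,0,0.06,0,0,0,0],[0,0,0,0,0,0,0],[0,0,0,0,0,0,0]]'
```

```text
t: 18.87
tcp_pos: [0.5771, 0.2986, 0.0851]
tcp_rot: [2.995, 0.949, -0.0]
force: [-3.7, -0.8, 4.8]
finger_gap: 0.154
gripper_force: 79.1
t: 19.2
tcp_pos: [0.5772, 0.2986, 0.0826]
tcp_rot: [2.995, 0.949, -0.0]
force: [-3.4, -1.7, 7.2]
finger_gap: 0.157
gripper_force: 79.5
t: 19.45
tcp_pos: [0.5772, 0.2986, 0.0814]
tcp_rot: [2.995, 0.949, -0.0]
force: [-3.4, -1.2, 9.0]
finger_gap: 0.154
gripper_force: 79.6
```

```bash
python3 -m jog '[[0,0,0.05,0,0,0,0],[0,0,0,0,0,0,0],[0,0,0,0,0,0,0]]'; python3 -m jog '[[0,0,0.04,0,0,0,0],[0,0,0,0,0,0,0],[0,0,0,0,0,0,0]]'
```

```text
t: 19.7
tcp_pos: [0.5772, 0.2986, 0.0807]
tcp_rot: [2.995, 0.949, 0.0]
force: [-4.7, -1.4, 11.4]
finger_gap: 0.15
gripper_force: 80.2
t: 19.95
tcp_pos: [0.5772, 0.2986, 0.0806]
tcp_rot: [2.995, 0.949, 0.0]
force: [-5.6, -2.1, 15.7]
finger_gap: 0.156
gripper_force: 80.9
```

```bash
python3 -m jog '[[0,0,0.04,0,0,0,0],[0,0,0,0,0,0,0],[0,0,0,0,0,0,0],[0,0,0,0,0,0,0],[0,0,0,0,0,0,0],[0,0,0,0,0,0,0],[0,0,0,0,0,0,0],[0,0,0,0,0,0,0],[0,0,0,0,0,0,0]]'
python3 - <<'E'
from h import *
g=grab_frame('side');save(g,'s6.png',(236,107,356,197),5);plan([.574,.297,.08],35.2-90)
E
```

```text
t: 20.7
tcp_pos: [0.5772, 0.2986, 0.0806]
tcp_rot: [2.994, 0.949, 0.001]
force: [-7.4, -2.4, 20.5]
finger_gap: 0.149
gripper_force: 81.7
t 20.75 tcp [0.5772 0.2986 0.0806] toolY -54.82 q6 1.263 tilt [ 0.001 -0.    -1.   ] gap 0.153 gf 81.7 F [-7.2 -2.3 20.6]
shift units [-0.142 -0.021  0.025]
turn units about tool z (down): -0.005
```

View pics/s6.png

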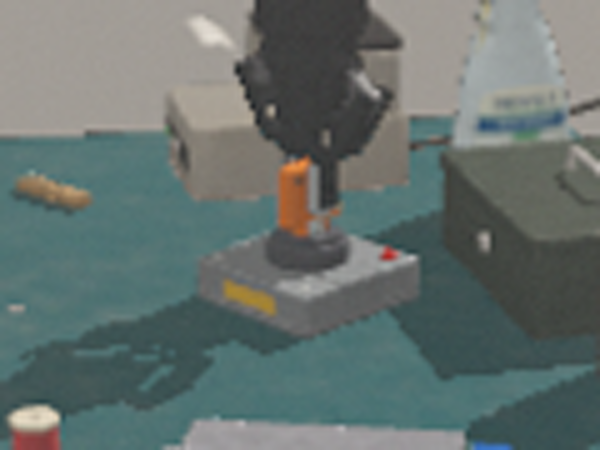

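The flange sits on the boss at about (308,248) and the key is upright, held and seated with a steady 20 N. Handing in now.

```bash
python3 -c "
from plant import *
print(job_done())"
```

```text
the job is handed in; nothing more can be done
None
```

The orange key was wiped along the felt from the blue end to the plain end, meshed and pressed home in the override box, and handed in at about 21 s still gripped with about 20 N on it; the hand-in returned no verdict.

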